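# Set the reorder flip tags on the reel station

### The arm

A 6-joint arm with a two-finger parallel gripper is mounted at the origin on a cart in front of the work surface, level with it; the furniture and walls round the work are solid. World frame = base frame: x ahead of the robot, y to its left, z up, the work surface at z = 0. Lengths are in m, angles in rad, forces in N, time in s.
With the tool pointing down it reaches from about 0.375 to 0.975 m from the base axis. Payload 3.8 kg.
Tool frame: the origin (TCP) lies midway between the tips of the shut fingers; the grasp point (between the pads) lies 19 mm behind it; x points along the fingers, y is the direction in which the jaws open and shut, and the axes are right-handed (so a half turn about x gives the same grasp; the last joint's range is limited). The gripper opens to 88 mm and grips with 3 to 60 N. Pads are 18 mm wide; open, the fingers measure 123 mm over their backs; the gripper's body (75 mm by 187 mm) begins 45 mm behind the grasp point.
Start: joints at [-0.037, 0.264, 1.604, -0, 1.274, -0.037], TCP at [0.675, -0, 0.239] pointing down, gripper open.
Joint ranges: [-2.63, 2.63], [-0.94, 2.18], [0.31, 2.57], [-1.31, 4.45], [0, 2.66], [-2.55, 2.55]. Speed limits (rad/s): [2.57, 2.57, 3.14, 3.14, 3.14, 3.14].

### API

Orientations are given as a rotation vector (axis times angle).
In Python, from cell import manip, inverse_kinematics, cams, order gives the robot as it stands. Calls block until the motion is done:
- manip.move_pose(position, orientation): joint-space move of the TCP to a pose.
- manip.move_linear(position, rate=0.15, rot=None): straight line of the TCP; rot=None keeps the orientation; rate is the mean speed in m/s.
- manip.set_joints(angles): joint-space move.
- manip.set_gripper(opening, force=None): finger opening in m; force is the grip in N (None keeps the last); returns when the fingers have stopped.
- manip.dwell(seconds).
- inverse_kinematics(position, orientation): joint angles nearest the present ones, or None.
- manip.state(): the state.
- cams.capture(name): name is "scene" or "side" or "wrist"; returns a dict with "image" (420x560x3 uint8, blue, green, red), "z_map" (420x560 float32, m along the optical axis (not along the pixel's ray), 0 where there is no reading), "intrinsics" (3x3 intrinsics, pixels), "k1" (the pictures are not rectified: a ray, as slopes to the right and down, at radius r is drawn at 1 + k1 r^2 times it, then the intrinsics apply), "position" and "orientation" of the camera in the world; the wrist camera has in their place "T_tool_cam" (4x4, takes a point from camera to tool coordinates, whose origin is the TCP and whose axes are the tool frame's). Camera axes: x right, y down, z forward; pixel columns grow to the right and rows downward; lengths in m; the calibration is good to about 2 mm. A picture is of the moment at which its call begins: read the wrist's pose just before it.
A pose or a line that the arm cannot do raises manip.IKError and nothing moves.
- order.close_job(): hands the job in, once; it reports no verdict.
The state is a dict: "clock": time; "joint_pos": joint angles; "joint_velocities": joint speeds; "tau": joint torques, N m; "tool_pos": TCP position; "tcp_rot": TCP orientation; "contact_force": force on the tool from outside, world axes, zero at the start; "moment": the same for the moment, N m; "gripper_width": finger opening in m.
Only numpy, scipy, OpenCV 4.12 (cv2) and the standard library are available. Lean on these libraries where they do the work, as an engineer would, in place of code of your own. Each camera call takes 0.05 s, during which the arm holds its last target. There are 200 camera calls.

### The job

The wire reels have been restocked and the flip tags on the reel station are out of date. With a fingertip, gently tip over the tags that are wrong, so that only the bins holding two reels show the solid-disc face (tag leaning back, away from you) and every bin with one reel or none shows the open-ring face (tag leaning forward, over the bins). Leave tags that are already right as they are, do not pinch anything, and leave the reels and the things lying about where they are.

Things in the scene. Friction and masses are not known exactly. Their poses are not given: they have to be found in the camera images.
- station: reel station, aluminium, 332 mm wide, 222 mm deep, fixed; origin on the table under the middle of its header rail; x to its back (away from the operator), y left along the rail, z up. Four bins (136 mm front to back, 68 wide, 35 high, fixed, middle 105 mm before the rail) stand side by side, 74 mm apart; each has room for two reels, one before the other. Above and behind each bin is its flip tag.
- tag_a (a joint): tilt of tag a, rad: +0.75 leaning back (away from the operator) on its stop, solid-disc face seen from the front; -0.75 leaning forward over the bins, open-ring face seen; 0 upright. It swings freely on its pin (plate 40 g) and falls to whichever side it is tipped past upright.
- tag_a_pin (a point): middle of tag a's hinge pin, 105 mm above the table, over the middle of the header rail; axes as the station's. Tags stand 74 mm apart in any order along the rail. Stops: two wire prongs before and two behind the pin, up to 13 mm above it and 17 mm out; nothing else of the station rises more than 5 mm above the pin.
- tag_a_tip (a point): middle of the rolled free edge of tag a, an aluminium plate 46 mm wide, 3 mm thick, reaching 55 mm from its pin; leaning, this edge is 40 mm above the pin and 37 mm before or behind it
- tag_b (a joint): tilt of tag b, rad: +0.75 leaning back (away from the operator) on its stop, solid-disc face seen from the front; -0.75 leaning forward over the bins, open-ring face seen; 0 upright. It swings freely on its pin (plate 40 g) and falls to whichever side it is tipped past upright.
- tag_b_pin (a point): middle of tag b's hinge pin, 105 mm above the table, over the middle of the header rail; axes as the station's. Tags stand 74 mm apart in any order along the rail. Stops: two wire prongs before and two behind the pin, up to 13 mm above it and 17 mm out; nothing else of the station rises more than 5 mm above the pin.
- tag_b_tip (a point): middle of the rolled free edge of tag b, an aluminium plate 46 mm wide, 3 mm thick, reaching 55 mm from its pin; leaning, this edge is 40 mm above the pin and 37 mm before or behind it
- tag_c (a joint): tilt of tag c, rad: +0.75 leaning back (away from the operator) on its stop, solid-disc face seen from the front; -0.75 leaning forward over the bins, open-ring face seen; 0 upright. It swings freely on its pin (plate 40 g) and falls to whichever side it is tipped past upright.
- tag_c_pin (a point): middle of tag c's hinge pin, 105 mm above the table, over the middle of the header rail; axes as the station's. Tags stand 74 mm apart in any order along the rail. Stops: two wire prongs before and two behind the pin, up to 13 mm above it and 17 mm out; nothing else of the station rises more than 5 mm above the pin.
- tag_c_tip (a point): middle of the rolled free edge of tag c, an aluminium plate 46 mm wide, 3 mm thick, reaching 55 mm from its pin; leaning, this edge is 40 mm above the pin and 37 mm before or behind it
- tag_d (a joint): tilt of tag d, rad: +0.75 leaning back (away from the operator) on its stop, solid-disc face seen from the front; -0.75 leaning forward over the bins, open-ring face seen; 0 upright. It swings freely on its pin (plate 40 g) and falls to whichever side it is tipped past upright.
- tag_d_pin (a point): middle of tag d's hinge pin, 105 mm above the table, over the middle of the header rail; axes as the station's. Tags stand 74 mm apart in any order along the rail. Stops: two wire prongs before and two behind the pin, up to 13 mm above it and 17 mm out; nothing else of the station rises more than 5 mm above the pin.
- tag_d_tip (a point): middle of the rolled free edge of tag d, an aluminium plate 46 mm wide, 3 mm thick, reaching 55 mm from its pin; leaning, this edge is 40 mm above the pin and 37 mm before or behind it
- reel_1_mid (a point): centre of a loose white wire reel, 60 mm in diameter, 50 mm high, standing in one of the four bins; it belongs to the tag whose pin has the nearest y along the rail (within a few mm); its top is 59 mm above the table
- reel_2_mid (a point): centre of a loose white wire reel, 60 mm in diameter, 50 mm high, standing in one of the four bins; it belongs to the tag whose pin has the nearest y along the rail (within a few mm); its top is 59 mm above the table
- reel_3_mid (a point): centre of a loose white wire reel, 60 mm in diameter, 50 mm high, standing in one of the four bins; it belongs to the tag whose pin has the nearest y along the rail (within a few mm); its top is 59 mm above the table
- reel_4_mid (a point): centre of a loose white wire reel, 60 mm in diameter, 50 mm high, standing in one of the four bins; it belongs to the tag whose pin has the nearest y along the rail (within a few mm); its top is 59 mm above the table
- reel_5_mid (a point): centre of a loose white wire reel, 60 mm in diameter, 50 mm high, standing in one of the four bins; it belongs to the tag whose pin has the nearest y along the rail (within a few mm); its top is 59 mm above the table
- marker_mid (a point): middle of the blue marker pen 136 mm long, 14 mm thick, lying on the station base under the rail; not to be disturbed
- caliper_mid (a point): middle of the digital caliper 185x72x10 mm, lying on the table behind the station; not to be disturbed
- tweezers_mid (a point): middle of the steel tweezers 122x11x8 mm, lying on the table behind the station; not to be disturbed
- stop_block_mid (a point): middle of the aluminium stop block 60x36x22 mm, on the table behind the station; not to be disturbed
- oil_bottle_mid (a point): middle of the small oil bottle with a red spout, 34 mm across, 95 mm high, standing on the table behind the right end of the station; not to be disturbed
Mind the look-alikes: they are no part of the job. What is shaped like the part that bears reel_2_mid but purple is not meant.

How it is judged:
By the outcome, as a careful person would: the job done as asked, in the order asked, and still so for the second after the job is handed in, with the robot touching nothing.
It also fails if it takes over 54 s, if anything falls off the work surface, if the arm or the gripper's body presses on something with over 40 N, if the wrist force passes 120 N, or if a joint passes its speed limit or range.

## Working session

There is one attempt and no reset: what is moved stays moved. The work goes in short steps, each a Python script; the robot and the scene stay as the last script left them, time stands still between calls to the robot, and variables do not carry over. Pictures are saved under pics/ and viewed, about 8 in all and at most 12, crops included, and the job is handed in when it is done.

```bash
mkdir -p pics; ls; cat > h.py <<'E'
from cell import manip, inverse_kinematics, cams, order
import numpy as np, cv2
from scipy.spatial.transform import Rotation as R
def cap(n):
    s=manip.state(); c=cams.capture(n)
    if n=="wrist":
        T=np.eye(4); T[:3,:3]=R.from_rotvec(s["tcp_rot"]).as_matrix(); T[:3,3]=s["tool_pos"]; T=T@np.array(c["T_tool_cam"])
    else:
        T=np.eye(4); o=np.array(c["orientation"]); T[:3,:3]=o if o.shape==(3,3) else R.from_rotvec(o).as_matrix(); T[:3,3]=c["position"]
    c["T"]=T; return c
def world(c,u,v,z=None):
    "pixel -> world via depth map (3x3 median), or on plane z"
    K=np.array(c["intrinsics"]); p=np.array([(u-K[0,2])/K[0,0],(v-K[1,2])/K[1,1]]); q=p.copy()
    for _ in range(10): q=p/(1+c["k1"]*(q@q))
    d=np.array([*q,1.]); T=c["T"]
    if z is not None:
        w=T[:3,:3]@d; return T[:3,3]+w*(z-T[2,3])/w[2]
    m=c["z_map"][int(v)-1:int(v)+2,int(u)-1:int(u)+2]; m=m[m>0]
    return T[:3,:3]@(d*np.median(m))+T[:3,3] if m.size else np.full(3,np.nan)
def project(c,P):
    K=np.array(c["intrinsics"]); p=np.linalg.inv(c["T"])@np.r_[P,1]; q=p[:2]/p[2]; q=q*(1+c["k1"]*(q@q)); return K[:2,:2]@q+K[:2,2]
E
python3 - <<'E'
from h import *
import pickle
ims=[]
for n in ("scene","side","wrist"):
    c=cap(n); pickle.dump(c,open(n+".pkl","wb")); cv2.imwrite(f"pics/{n}0.png",c["image"]); print(n,c["T"].round(3).tolist(),c["intrinsics"],c["k1"])
print(manip.state())
E
```

```text
pics
scene [[0.924, -0.223, 0.309, 0.122], [-0.381, -0.587, 0.714, -0.964], [0.022, -0.778, -0.628, 0.723], [0.0, 0.0, 0.0, 1.0]] [[492.81218524   0.         276.59450661]
 [  0.         492.81218524 203.32905386]
 [  0.           0.           1.        ]] 0.05572839149400267
side [[0.853, -0.341, 0.395, 0.052], [-0.522, -0.541, 0.66, -0.896], [-0.011, -0.769, -0.64, 0.746], [0.0, 0.0, 0.0, 1.0]] [[446.57975138   0.         278.86975312]
 [  0.         446.57975138 215.82835784]
 [  0.           0.           1.        ]] -0.1446828036141256
wrist [[1.0, 0.0, -0.002, 0.675], [-0.001, -0.948, -0.317, 0.084], [-0.002, 0.317, -0.948, 0.384], [0.0, 0.0, 0.0, 1.0]] [[376.85544147   0.         278.59938408]
 [  0.         376.85544147 208.45901833]
 [  0.           0.           1.        ]] 0.029336595748579664
{'clock': 0.15, 'joint_pos': array([-3.68669500e-02,  2.64578790e-01,  1.60501899e+00, -1.55905024e-05,
        1.27371236e+00, -3.68983147e-02]), 'joint_velocities': array([-0.00032243, -0.00185483, -0.00470159, -0.00073061,  0.00123237,
        0.00042103]), 'tau': array([-3.11732474e-04, -5.02845919e+01, -3.57470334e+01,  7.29960459e-02,
        2.49771774e-02, -9.00718305e-05]), 'tool_pos': array([6.74464135e-01, 3.51480595e-05, 2.37697221e-01]), 'tcp_rot': array([ 1.20839655,  1.21051645, -1.2104144 ]), 'contact_force': array([-0.1001827 ,  0.30499018,  0.51723011]), 'moment': array([0.00664745, 0.00919728, 0.00108374]), 'gripper_width': 0.08783691850780627}
```

View pics/scene0.png

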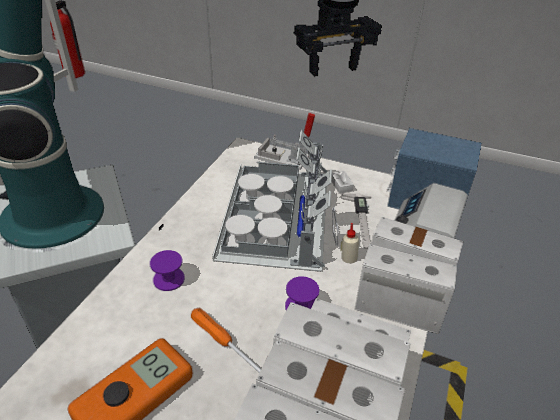

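View pics/side0.png

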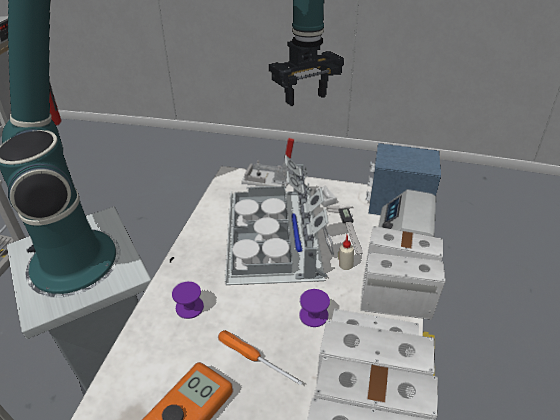

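View pics/wrist0.png

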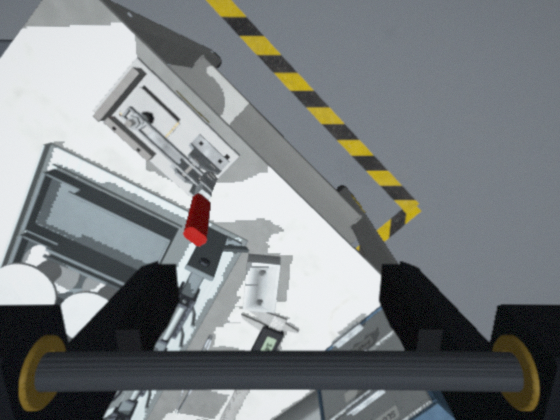

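The scene shows five white reels in scene pixels (240,226),(272,229) | (267,204) | (250,183),(280,185), with the far bin apparently empty. The purple reels at (167,268) and (302,293) are look-alikes and stay put. A red-handled toggle clamp stands at the left end. Next I enlarge the tag area.

```bash
python3 - <<'E'
from h import *
import pickle
S=pickle.load(open("scene.pkl","rb")); D=pickle.load(open("side.pkl","rb"))
a=cv2.resize(S["image"][105:275,205:375],None,fx=4,fy=4,interpolation=cv2.INTER_CUBIC)[:600,:]
b=cv2.resize(D["image"][130:290,220:370],None,fx=4,fy=4,interpolation=cv2.INTER_CUBIC)
cv2.imwrite("pics/a.png",cv2.resize(S["image"][107:272,210:375],None,fx=3.6,fy=3.6,interpolation=cv2.INTER_CUBIC))
for u,v in [(240,226),(272,229),(267,204),(250,183),(280,185),(238,165),(321,205),(321,180),(307,155),(308,143),(310,122)]:
    print(u,v,world(S,u,v).round(3), world(S,u,v,.059).round(3))
for u,v in [(245,248),(274,250),(266,226),(246,206),(273,205)]:
    print(u,v,world(D,u,v).round(3), world(D,u,v,.059).round(3))
E
```

```text
240 226 [ 0.353 -0.248  0.058] [ 0.352 -0.249  0.059]
272 229 [ 0.409 -0.28   0.059] [ 0.409 -0.281  0.059]
267 204 [ 0.429 -0.202  0.059] [ 0.429 -0.203  0.059]
250 183 [ 0.421 -0.119  0.059] [ 0.421 -0.119  0.059]
280 185 [ 0.482 -0.148  0.058] [ 0.482 -0.15   0.059]
238 165 [ 0.446  0.043 -0.002] [ 0.419 -0.042  0.059]
321 205 [ 0.49  -0.327  0.133] [ 0.536 -0.247  0.059]
321 180 [ 0.53  -0.248  0.128] [ 0.577 -0.165  0.059]
307 155 [0.625 0.006 0.01 ] [ 0.591 -0.06   0.059]
308 143 [ 0.568 -0.104  0.124] [ 0.617 -0.011  0.059]
310 122 [ 0.613 -0.021  0.125] [0.667 0.084 0.059]
245 248 [ 0.355 -0.241  0.058] [ 0.355 -0.242  0.059]
274 250 [ 0.406 -0.282  0.059] [ 0.406 -0.282  0.059]
266 226 [ 0.432 -0.203  0.06 ] [ 0.432 -0.203  0.059]
246 206 [ 0.428 -0.111  0.059] [ 0.428 -0.111  0.059]
273 205 [ 0.486 -0.144  0.06 ] [ 0.486 -0.143  0.059]
```

View pics/a.png

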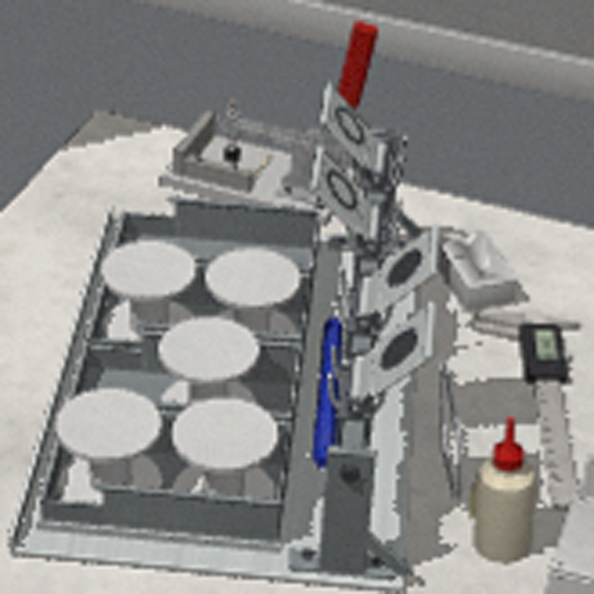

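T1–T4 from near to far (crop pixels, solid disc/ring): T1 disc (400,348), T2 disc (405,266), T3 ring (342,188), T4 ring (349,124). By the reels, bin1=2, bin2=1, bin3=2 and bin4=0, so T2 must tip forward and T3 must tip back. I'll check the geometry and obstacle heights from the depth clouds.

```bash
python3 - <<'E'
from h import *
import pickle
def cloud(c):
    v,u=np.nonzero(c["z_map"]>0); K=np.array(c["intrinsics"])
    p=cv2.undistortPoints(np.c_[u,v].astype(float)[:,None],K,np.array([c["k1"],0,0,0,0.]))[:,0]
    z=c["z_map"][v,u]; P=np.c_[p*z[:,None],z]@c["T"][:3,:3].T+c["T"][:3,3]
    return P,c["image"][v,u].astype(int)
def rim(P):  # white reel tops -> circle-ish centres
    pass
for n in ("scene","side","wrist"):
    c=pickle.load(open(n+".pkl","rb")); P,I=cloud(c)
    # reel tops: connected blobs at z~.059 inside the bin region
    red=(I[:,2]>150)&(I[:,1]<60)&(I[:,0]<60)&(P[:,0]>.4)&(P[:,0]<.9)&(P[:,2]>0)&(P[:,1]>-.2)&(P[:,1]<.4)
    if red.any(): Q=P[red]; print(n,"red",np.percentile(Q,[2,50,98],axis=0).round(3).tolist())
    best=None
    reg=P[(abs(P[:,2]-.059)<.003)&(P[:,0]>.3)&(P[:,0]<.56)&(P[:,1]<-.05)&(P[:,1]>-.35)]
    cent=np.array([[.354,-.245],[.4075,-.281],[.43,-.203],[.424,-.115],[.484,-.146]])
    if n!="wrist":
        for _ in range(5): cent=np.array([(lambda s:(s.max(0)+s.min(0))/2)(reg[np.linalg.norm(reg[:,:2]-k,axis=1)<.034][:,:2]) for k in cent])
        print(n,cent.round(4).tolist())
    psi=np.radians(-29.5); A=np.array([[np.cos(psi),np.sin(psi)],[-np.sin(psi),np.cos(psi)]])
    S=P[:,:2]@A.T
    for i,sy in enumerate([-.042,.032,.106,.18]):
        m=(abs(S[:,1]-sy)<.03)&(abs(S[:,0]-.565)<.055)&(P[:,2]>.12)&(P[:,2]<.17)
        if m.sum()>5:
            Q=np.c_[S[m],P[m,2]]; t=Q[Q[:,2]>Q[:,2].max()-.01]
            print(n,"T",i+1,m.sum(),np.percentile(Q,[3,97],axis=0).round(3).tolist(),"top",t.mean(0).round(3))
    m=(abs(S[:,0]-.565)<.16)&(S[:,1]>-.15)&(S[:,1]<.42)&(P[:,2]>.17)&(P[:,2]<.23)
    if n!="wrist" and m.any(): print("high",m.sum(),np.percentile(np.c_[S[m],P[m,2]],[2,98],axis=0).round(3).tolist())
E
```

```text
scene red [[0.612, -0.018, 0.142], [0.616, -0.013, 0.144], [0.621, -0.01, 0.146]]
scene [[0.3533, -0.2438], [0.4118, -0.2745], [0.4313, -0.2012], [0.4251, -0.1125], [0.4836, -0.1449]]
scene T 1 225 [[0.579, -0.058, 0.121], [0.603, -0.014, 0.146]] top [ 0.599 -0.037  0.142]
scene T 2 190 [[0.578, 0.016, 0.121], [0.602, 0.059, 0.146]] top [0.598 0.037 0.142]
scene T 3 161 [[0.527, 0.089, 0.122], [0.551, 0.132, 0.146]] top [0.531 0.11  0.141]
scene T 4 136 [[0.525, 0.163, 0.121], [0.55, 0.207, 0.146]] top [0.529 0.183 0.142]
side red [[0.615, -0.018, 0.143], [0.617, -0.017, 0.144], [0.623, -0.012, 0.145]]
side [[0.3544, -0.2433], [0.4131, -0.2741], [0.4329, -0.1999], [0.4268, -0.1121], [0.4845, -0.1427]]
side T 1 214 [[0.579, -0.056, 0.121], [0.604, -0.014, 0.147]] top [ 0.6   -0.036  0.143]
side T 2 183 [[0.578, 0.017, 0.121], [0.603, 0.06, 0.147]] top [0.598 0.037 0.142]
side T 3 125 [[0.527, 0.09, 0.122], [0.552, 0.133, 0.146]] top [0.532 0.111 0.143]
side T 4 107 [[0.527, 0.164, 0.122], [0.552, 0.208, 0.148]] top [0.531 0.184 0.143]
wrist red [[0.611, -0.023, 0.144], [0.617, -0.016, 0.145], [0.624, -0.009, 0.147]]
wrist T 3 71 [[0.549, 0.094, 0.12], [0.552, 0.116, 0.124]] top [0.551 0.107 0.122]
```

```bash
cat >> h.py <<'E'
psi=np.radians(-29.5); ex=np.array([np.cos(psi),np.sin(psi),0]); ey=np.array([-np.sin(psi),np.cos(psi),0])
def st(sx,sy,z): return ex*sx+ey*sy+[0,0,z]
ROT=(R.from_rotvec([0,0,psi])*R.from_rotvec(np.array([1,1,-1])*2*np.pi/3/3**.5)).as_rotvec()
def fz():
    s=manip.state(); return round(s["clock"],2), s["contact_force"].round(2), s["tool_pos"].round(4)
E
python3 - <<'E'
from h import *
import pickle
manip.set_gripper(0.0,5)
manip.move_pose(st(.645,.038,.24),ROT); print(fz())
c=cap("wrist"); cv2.imwrite("pics/w1.png",c["image"])
for n,p in (("T2 tip",(.603,.038,.145)),("T3 tip",(.527,.111,.145))): print(n,project(c,st(*p)).round())
s=cap("scene"); cv2.imwrite("pics/s1.png",cv2.resize(s["image"][60:280,180:400],None,fx=2.7,fy=2.7))
E
```

```text
(2.6, array([-0.88, -0.59, -0.52]), array([ 0.5806, -0.2836,  0.24  ]))
T2 tip [217. 214.]
T3 tip [ 86. 101.]
```

View pics/w1.png

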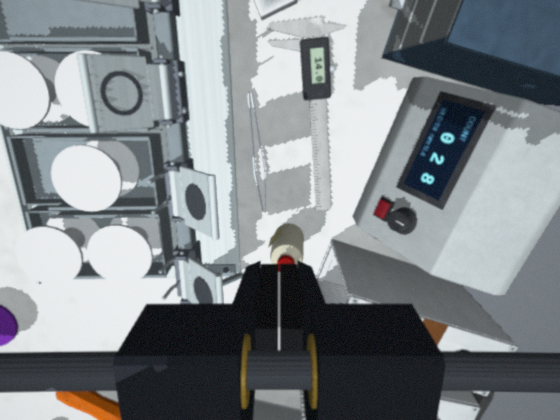

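The wrist view shows T2's disc at (196,202) with its free edge at about (217,213), and T3's ring at (121,93). Both match the projections. The bin 4 part in view at (75,15) is empty. Before descending I check that the counter box and bottle are below the gripper's body.

```bash
python3 - <<'E'
from h import *
c=cap("wrist"); H=[]
for v in range(5,250,4):
    for u in range(5,556,4):
        w=world(c,u,v)
        if np.isfinite(w).all(): H.append([w@ex,w@ey,w[2]])
H=np.array(H)
for lo,hi in((.55,.62),(.62,.66),(.66,.70),(.70,.74),(.74,.78),(.78,.84)):
    for a,b in((-.08,-.02),(-.02,.04),(.04,.1),(.1,.17)):
        m=(H[:,0]>lo)&(H[:,0]<hi)&(H[:,1]>a)&(H[:,1]<b)
        print(f"sx{lo}-{hi} sy{a}..{b}", m.sum(), H[m,2].max().round(3) if m.any() else None)
E
```

```text
sx0.55-0.62 sy-0.08..-0.02 86 0.007
sx0.55-0.62 sy-0.02..0.04 261 0.146
sx0.55-0.62 sy0.04..0.1 446 0.146
sx0.55-0.62 sy0.1..0.17 613 0.124
sx0.62-0.66 sy-0.08..-0.02 78 0.057
sx0.62-0.66 sy-0.02..0.04 122 0.008
sx0.62-0.66 sy0.04..0.1 150 0.008
sx0.62-0.66 sy0.1..0.17 211 0.006
sx0.66-0.7 sy-0.08..-0.02 67 0.055
sx0.66-0.7 sy-0.02..0.04 125 0.006
sx0.66-0.7 sy0.04..0.1 143 0.006
sx0.66-0.7 sy0.1..0.17 208 0.011
sx0.7-0.74 sy-0.08..-0.02 66 0.028
sx0.7-0.74 sy-0.02..0.04 180 0.059
sx0.7-0.74 sy0.04..0.1 148 0.0
sx0.7-0.74 sy0.1..0.17 209 0.005
sx0.74-0.78 sy-0.08..-0.02 21 0.071
sx0.74-0.78 sy-0.02..0.04 267 0.101
sx0.74-0.78 sy0.04..0.1 316 0.084
sx0.74-0.78 sy0.1..0.17 643 0.149
sx0.78-0.84 sy-0.08..-0.02 0 None
sx0.78-0.84 sy-0.02..0.04 292 0.104
sx0.78-0.84 sy0.04..0.1 490 0.104
sx0.78-0.84 sy0.1..0.17 461 0.149
```

Everything is clear of the gripper body (lowest 0.194 m). Next I tip T2 forward and check.

```bash
cat >> h.py <<'E'
TS=[-.036,.038,.111,.185]
def tags():
    for n in ("scene","side"):
        c=cap(n); out=[]
        v,u=np.nonzero(c["z_map"]>0); K=np.array(c["intrinsics"])
        p=cv2.undistortPoints(np.c_[u,v].astype(float)[:,None],K,np.array([c["k1"],0,0,0,0.]))[:,0]
        z=c["z_map"][v,u]; P=np.c_[p*z[:,None],z]@c["T"][:3,:3].T+c["T"][:3,3]
        a,b=P@ex,P@ey
        for sy in TS:
            m=(abs(b-sy)<.022)&(abs(a-.565)<.05)&(P[:,2]>.132)&(P[:,2]<.152)
            out.append((int(m.sum()), float(np.median(a[m]).round(3)) if m.any() else None))
        print(n,out)
    return
def push(sy,s0,s1,z=.130):
    manip.move_linear(st(s0,sy,z),rate=.12); print("down",fz())
    for s in np.linspace(s0,s1,6)[1:]:
        manip.move_linear(st(s,sy,z),rate=.045); print(fz())
    manip.move_linear(st(s0,sy,z),rate=.1)
    manip.move_linear(st(s0,sy,.24),rate=.15); print("up",fz())
E
python3 - <<'E'
from h import *
push(.038,.645,.575); tags()
E
```

```text
down (3.82, array([ 0.88, -0.6 , -0.19]), array([ 0.5808, -0.2849,  0.1311]))
(4.28, array([-0.24, -0.73,  0.08]), array([ 0.5677, -0.2775,  0.1303]))
(4.73, array([ 0.27, -0.57, -0.53]), array([ 0.5554, -0.2706,  0.13  ]))
(5.19, array([-0.55, -0.26,  0.5 ]), array([ 0.5431, -0.2636,  0.1299]))
(5.65, array([ 0.54, -0.81, -0.88]), array([ 0.5311, -0.2568,  0.13  ]))
(6.11, array([ 0.65, -0.05,  1.19]), array([ 0.5189, -0.2499,  0.13  ]))
up (7.84, array([-0.47, -0.47, -0.33]), array([ 0.5794, -0.2842,  0.2389]))
scene [(130, 0.597), (101, 0.534), (88, 0.533), (73, 0.532)]
side [(123, 0.597), (81, 0.535), (72, 0.534), (60, 0.534)]
```

T2 has tipped forward (its tip went from sx 0.597 to 0.534) and the others are unchanged. Now T3 goes back, pushed from the front.

```bash
python3 - <<'E'
from h import *
manip.move_linear(st(.56,.075,.25),rate=.2)
manip.move_linear(st(.485,.111,.24),rate=.2); print(fz())
push(.111,.485,.5555); tags()
manip.move_linear(st(.45,.09,.40),rate=.2); print(fz())
manip.dwell(.5); tags()
s=cap("scene"); cv2.imwrite("pics/end.png",cv2.resize(s["image"][107:272,210:375],None,fx=3.6,fy=3.6,interpolation=cv2.INTER_CUBIC))
c=cap("wrist"); cv2.imwrite("pics/endw.png",c["image"])
E
```

```text
(9.12, array([-0.38,  0.28, -0.56]), array([ 0.4777, -0.143 ,  0.2403]))
down (10.19, array([-0.27,  0.39, -0.4 ]), array([ 0.4775, -0.1426,  0.1308]))
(10.66, array([-0.72, -0.57, -0.63]), array([ 0.4894, -0.1493,  0.1301]))
(11.12, array([-0.84, -0.17,  0.24]), array([ 0.5015, -0.1562,  0.1299]))
(11.59, array([ 0.04,  0.44, -0.32]), array([ 0.5138, -0.1632,  0.1299]))
(12.06, array([0.45, 0.52, 0.96]), array([ 0.5261, -0.1701,  0.1299]))
(12.53, array([0.31, 0.26, 0.41]), array([ 0.5383, -0.1771,  0.1299]))
up (14.27, array([ 0.04,  0.89, -0.11]), array([ 0.4762, -0.1421,  0.239 ]))
scene [(127, 0.596), (104, 0.534), (89, 0.594), (70, 0.531)]
side [(126, 0.597), (76, 0.535), (86, 0.595), (58, 0.533)]
(15.34, array([ 0.58,  0.19, -0.62]), array([ 0.4356, -0.1431,  0.3984]))
scene [(124, 0.597), (101, 0.534), (96, 0.594), (74, 0.532)]
side [(126, 0.597), (89, 0.535), (86, 0.595), (57, 0.534)]
```

View pics/end.png

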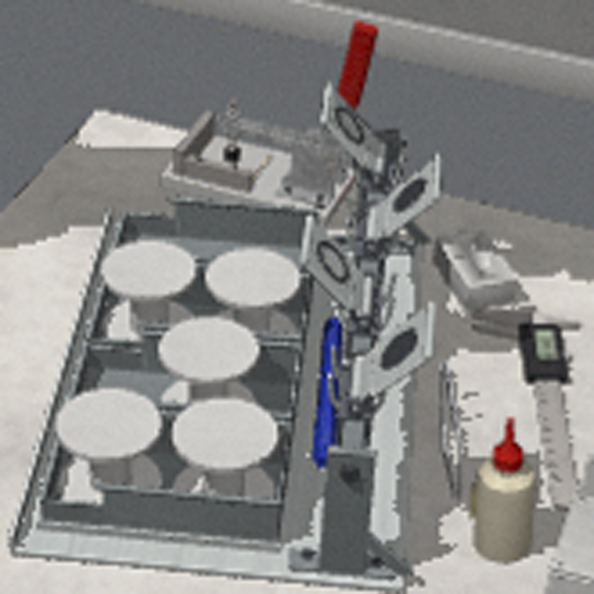

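View pics/endw.png

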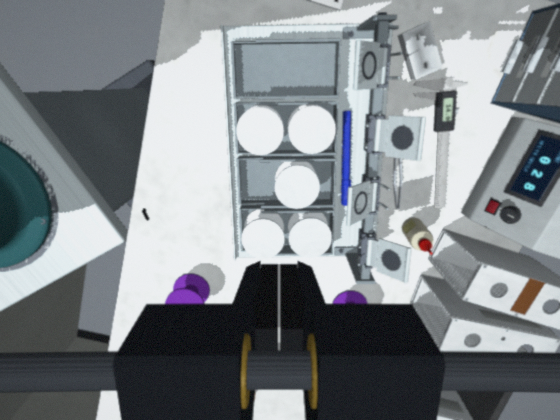

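The wrist view confirms it from above. Bin by bin from the top:
- Empty bin (287,68): ring (369,65).
- Two reels (260,130),(311,128): disc (402,137).
- One reel (297,186): ring (361,202).
- Two reels (263,232),(310,236): disc (391,261).

The reels and loose items are unmoved and the arm is clear.

```bash
python3 -c "
from h import *
order.close_job(); print(fz())"
```

```text
the job is handed in; nothing more can be done
the job is handed in; nothing more can be done
```

I tipped the two wrong tags with the shut fingertips, and the station now shows the right face for every bin. Counting bins from the right end (the oil bottle end):

| Bin | Reels | Tag at start | Tag now |
|---|---|---|---|
| 1 | 2 | disc, leaning back | unchanged |
| 2 | 1 | disc, leaning back | ring, leaning forward (tipped) |
| 3 | 2 | ring, leaning forward | disc, leaning back (tipped) |
| 4 | 0 | ring, leaning forward | unchanged |

**Checks:** After the arm was clear, depth readings from both fixed cameras and the final pictures agreed on all four tags. In the pictures the reels, marker, caliper, tweezers, stop block and bottle appear where they were. The wrist force readings stayed at about 1–2 N, and the robot clock was about 16 s at hand-in. No check failed or disagreed.

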